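# Register the sample jar and present the test paddle level

## Robot

A 6-joint arm with a two-finger parallel gripper is mounted at the origin on the work surface. World frame = base frame: x ahead of the robot, y to its left, z up, the work surface at z = 0. Lengths are in m, angles in rad, forces in N, time in s.
With the tool pointing down it reaches from about 0.35 to 0.85 m from the base axis. Payload 8.1 kg.
Tool frame: the origin (TCP) lies on the centre line of the jaws, within the pads' length; the fingertips stand robot.tips_ahead ahead of it and the grasp point (between the pads) lies 6 mm ahead of it (robot.tips_ahead is the distance from the TCP to the fingertips, in m); z points along the fingers, y is the line along which they close (so a half turn about z gives the same grasp; the last joint's range is limited). The gripper opens to 93 mm and grips with 3 to 60 N. Pads are 15 mm wide; open, the fingers measure 128 mm over their backs; the gripper's body (75 mm by 188 mm) begins 65 mm behind the grasp point.
Start: joints at [-1.375, 0.13, 1.488, -0, 1.523, -0.085], TCP at [0.166, -0.576, 0.244] pointing down, gripper open.
Joint ranges: [-2.96, 2.96], [-0.89, 2.26], [0.02, 2.5], [-1.34, 4.48], [0, 2.73], [-2.66, 2.66]. Speed limits (rad/s): [2.39, 2.39, 2.79, 3.14, 3.14, 3.14].

## Interface

Orientations are given as a rotation vector (axis times angle).
In Python, from plant import robot gives the robot as it stands.
- The arm moves only by the tool apply_moves, never from a script. Its arguments are lists of equal length, an entry for each row: "delta_pos": the shift along the tool's x, y, z in cm, a list of three; "twist": the turn about the tool's z in rad. A call has 1 to 8 rows; each row shifts and turns the commanded pose from where the row before left it, along the tool's axes as they then stand; what a row does not reach is not made up. A row lasts 1/8 s, in which the tool goes at most 62.5 mm and 10.7 degrees, less where a joint would pass 70% of its speed; a pose out of reach is approached as far as the arm can. A call with a gripper value outside its range is refused whole. "gripper" is the finger opening in cm, from 0 to 9.3, set as the call begins (left out, the last holds). The fingers move at their own pace and stop on an object; "squeeze" is the grip in N (left out, the last holds). Time passes only in rows, so rows that do not move let the fingers close. It gives the time, the measured TCP pose, the force, the opening and the grip force at its end, in the units of the state.
- robot.read_state(): the state, without advancing time (a new reading comes with each control period).
- robot.read_camera(name): name is "scene" or "top" or "wrist"; returns a dict with "frame" (420x560x3 uint8, red, green, blue), "vertical_fov" (degrees; the focal length in pixels is half the picture's height over the tangent of half this angle, whatever the lens; pixels are square), "cx", "cy" (the principal point, pixels), "k1" (the pictures are not rectified: a ray, as slopes to the right and down, at radius r is drawn at 1 + k1 r^2 times it, then the intrinsics apply), "R" (3x3) and "t" (3): a world point X has camera coordinates R X + t. Camera axes: x right, y down, z forward; pixel columns grow to the right and rows downward; lengths in m; the calibration is good to about 2 mm. A picture is of the moment at which its call begins. There is no depth.
- robot.close_job(): hands the job in; it is judged then, once.
The state is a dict: "t": time; "q": joint angles; "dq": joint speeds; "joint_torque": joint torques, N m; "tool_pos": TCP position; "orientation": TCP orientation; "force": force on the tool from outside, world axes, zero at the start; "wrist_torque": the same for the moment, N m; "opening": finger opening in m; "gripper_force": force on a finger pad.
Only numpy, scipy, OpenCV 4.12 (cv2) and the standard library are available. Lean on these libraries where they do the work, as an engineer would, in place of code of your own. Each camera call takes 0.05 s, during which the arm holds its last target. There are 200 camera calls.

## Task

Turn the small labelled sample jar on the spot until its label faces the scanner's window, and let go of it. Then draw the test paddle out of its slanted stand, turn it level with its pad side up, and finish while holding it steady in the gripper, all of it at least 20 cm above the table and resting on nothing else. Keep the jar upright, and leave the pump bottle, the wide jar and the bowls where they are.

Things in the scene. Friction and masses are not known exactly. Their poses are not given: they have to be found in the camera images.
- jar: Small loose sample jar, 120 g: white, 44 mm in diameter, with a fixed black cap 48 mm in diameter from 60 to 78 mm height. A white label with dark bars is on its +x side; an 11 mm wide white seal strip runs from the label up over the cap to its centre. Origin: centre of the underside; z up, +x out through the label. It starts about 100 mm in front of the scanner's window, label turned well away.
- scanner: Fixed grey scanner block, 70 mm deep (x), 90 mm wide (y), 85 mm high, with a dark window on its front, -x side, under an 11 mm overhanging hood. Origin: centre of the underside; the window looks along the block's -x. It stands either left or right of the middle.
- scanner_window (a point): Centre of the scanner's window, 45 mm above the table, 36 mm in front (-x) of the scanner's centre.
- stand: Fixed stand, beside the scanner on the other side of the middle: black foot 120 by 90 by 8 mm, aluminium sleeve leaning 45 degrees, its mouth pointing up and to the stand's -x. Sleeve 17 by 38 mm outside, 4 mm walls; slot 9 mm thick, 30 mm wide, 65 mm deep, closed below; nothing clamps the paddle. Origin: on the table under the middle, 5 mm from the foot's centre; z up.
- stand_mouth (a point): Centre of the mouth of the stand's slot, 66 mm above the table.
- paddle: Loose white paddle, 50 g: flat blade 5 mm thick (x), 26 wide (y), 74 long, brown pad on one face; then a handle 12 thick (x), 14 wide (y), 76 long. Origin: blade tip; z from tip to handle end, +x out of the pad face. Starts with the blade in the slot, pad face up, handle leaning 45 degrees up and to the stand's -x; y is level: grip across the 14 mm from above. Draw it 70 mm or more along z.
- paddle_grip (a point): Middle of the paddle's handle, 112 mm from the tip; about 97 mm above the table at the start.
- paddle_tip (a point): Tip of the paddle's blade (the paddle's origin).
- paddle_end (a point): Free end of the paddle's handle, 150 mm from the tip.
- pump_bottle: Bystander: white pump bottle, 66 mm in diameter, 171 mm high. Origin: centre of the underside.
- wide_jar: Bystander: wide clear jar without label, 76 mm in diameter, 85 mm high. Origin: centre of the underside.
- bowls: Bystander: stack of white bowls, 132 mm in diameter, 72 mm high. Origin: centre of the underside.
There are look-alikes about, which are no part of the job. What is shaped like the jar but green or pink is not meant.

How it is judged:
By the outcome, as a careful person would: the job done as asked, in the order asked, and still so for the second after the job is handed in, while the arm keeps its last pose, push and grip.
It also fails if it takes over 53 s, if anything falls off the work surface, if the arm or the gripper's body presses on something with over 40 N, if the wrist force passes 120 N, or if a joint passes its speed limit or range.

## Working session

There is one attempt and no reset: what is moved stays moved. The work goes in short steps, Python scripts to look and compute and a tool call to move; the robot and the scene stay as the last step left them, time stands still between calls to the robot, and variables do not carry over. Pictures are saved under pics/ and viewed, at most 10 in all, crops included, and the job is handed in when it is done.

Besides the shell and the picture viewer there is one more tool, called after "Call:" by a JSON object that holds its "op" and its "data". apply_moves: Moves the arm, as the interface text tells. Its arguments: {"type":"object","properties":{"delta_pos":{"type":"array"},"twist":{"type":"array"},"gripper":{"type":"number"},"squeeze":{"type":"number"}},"required":["delta_pos","twist"]}

```bash
mkdir -p pics; ls
python3 - <<'E'
from plant import robot
import cv2,pickle,numpy as np
print(robot.tips_ahead, robot.read_state())
d={}
for n in ("scene","top"):
    c=robot.read_camera(n);d[n]=c
    cv2.imwrite(f"pics/{n}0.png",c["frame"][:,:,::-1])
    print(n,{k:c[k] for k in c if k!="frame"})
pickle.dump(d,open("cams.pkl","wb"))
E
```

```text
pics
0.025 {'t': 0.0, 'q': array([-1.37540052e+00,  1.31151619e-01,  1.48922300e+00, -5.17719053e-06,
        1.52301331e+00, -8.53912160e-02]), 'dq': array([-0.00059607, -0.00093891,  0.00074033,  0.00124674, -0.00051518,
       -0.0014114 ]), 'joint_torque': array([ 1.32353678e-03, -5.59843791e+01, -4.91758633e+01,  7.68656004e-02,
        3.52950278e-02, -1.13468282e-04]), 'tool_pos': array([ 0.16619335, -0.57599736,  0.24262402]), 'orientation': array([-3.10890784e+00, -4.39361343e-01,  1.63046464e-04]), 'force': array([-1.01879287,  0.8039263 ,  0.06249062]), 'wrist_torque': array([-0.00846917,  0.07845967, -0.01358066]), 'gripper_force': 0.0, 'opening': 0.09263483427378}
scene {'vertical_fov': 57.42103154885973, 'cx': 283.6635004293628, 'cy': 213.9855691180132, 'k1': -0.013211112497923807, 'R': array([[ 0.77889366,  0.62707646,  0.00998918],
       [ 0.52075577, -0.63779257, -0.56748046],
       [-0.34948261,  0.44720886, -0.82332627]]), 't': array([-0.4529251 , -0.23921194,  1.46575037])}
top {'vertical_fov': 42.43971324126005, 'cx': 281.09993051443814, 'cy': 205.84430809266567, 'k1': -0.04808527927095613, 'R': array([[ 0.00535441, -0.99990805, -0.01245871],
       [-0.99824693, -0.0046103 , -0.05900696],
       [ 0.0589441 ,  0.01275282, -0.99817982]]), 't': array([0.01430707, 0.59248965, 1.77225649])}
```

View pics/scene0.png

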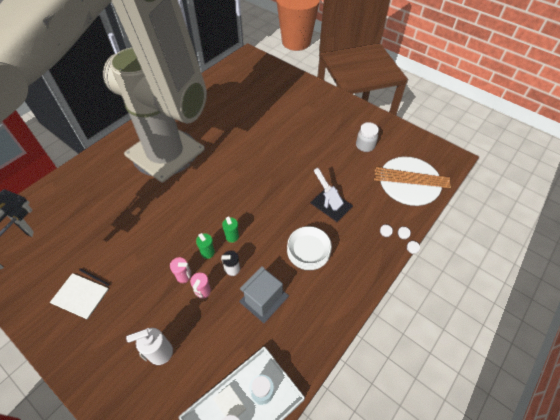

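View pics/top0.png

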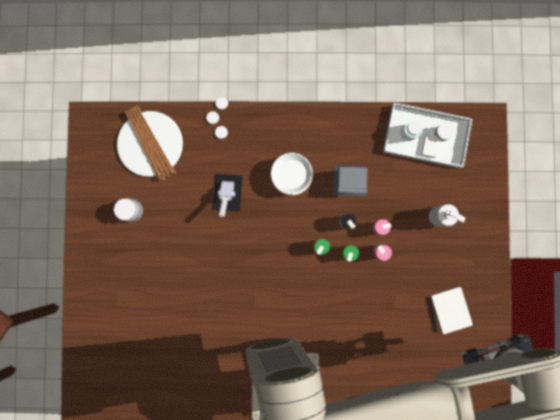

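The black-capped jar is at scene (231,263) and top (348,221). The green jars (top (322,246), (351,253)) and pink ones (top (383,227), (384,252)) are look-alikes. The scanner is at top (351,181) and the stand at top (227,193). I'll confirm this with one enlarged crop.

```bash
cat > h.py <<'E'
import numpy as np,cv2,pickle
from scipy.spatial.transform import Rotation as Ro
def K(c):
    f=210/np.tan(np.radians(c["vertical_fov"]/2)); return np.array([[f,0,c["cx"]],[0,f,c["cy"]],[0,0,1]])
def D(c): return np.array([c["k1"],0,0,0,0.])
def proj(c,P):
    return cv2.projectPoints(np.atleast_2d(P).astype(float),cv2.Rodrigues(c["R"])[0],c["t"],K(c),D(c))[0][:,0]
def ray(c,uv,z):
    s=cv2.undistortPoints(np.array([[uv]],float),K(c),D(c))[0,0]
    d=c["R"].T@np.array([s[0],s[1],1]); o=-c["R"].T@c["t"]
    return o+d*(z-o[2])/d[2]
E
python3 - <<'E'
from h import *
d=pickle.load(open("cams.pkl","rb"))
def crop(n,x,y,w,h,s): return cv2.resize(d[n]["frame"][y:y+h,x:x+w,::-1],None,fx=s,fy=s,interpolation=cv2.INTER_CUBIC)
a=crop("top",300,155,100,75,4);b=crop("top",190,155,100,75,4)
c=crop("scene",205,235,100,75,4);e=crop("scene",295,155,100,75,4)
cv2.imwrite("pics/crop.png",np.vstack([np.hstack([a,b]),np.hstack([c,e])]))
t=d["top"]
print("jar cap",ray(t,(348,221),.078),"scene",ray(d["scene"],(231,257),.078))
print("scanner",ray(t,(351,181),.085)); print("stand",ray(t,(227,193),.008))
E
```

```text
jar cap [ 0.54140415 -0.19717059  0.078     ] scene [ 0.54262125 -0.19901814  0.078     ]
scanner [ 0.66887094 -0.20622751  0.085     ]
stand [0.63508615 0.19818902 0.008     ]
```

View pics/crop.png

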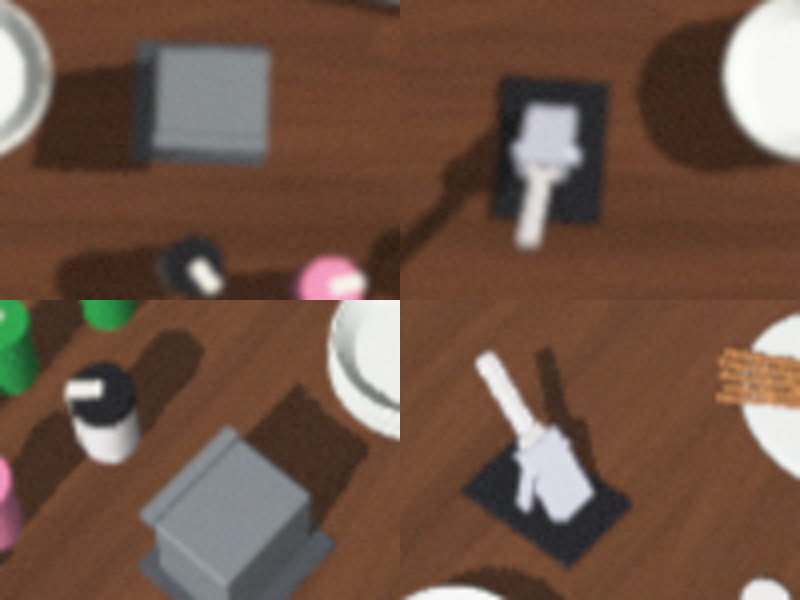

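The crop shows the black-capped white jar: its strip runs from cap centre (348,221) towards (353,227) in the top view, and from (231,258) to (222,258) in the scene view. The paddle handle end is at top (222,215) and scene (316,170). The jar is the black-capped one; green and pink are not meant.

```bash
cat >> h.py <<'E'
def tri(cs,uvs):
    A=[]
    for c,uv in zip(cs,uvs):
        s=cv2.undistortPoints(np.array([[uv]],float),K(c),D(c))[0,0]
        P=np.c_[c["R"],c["t"]]; A+= [s[0]*P[2]-P[0], s[1]*P[2]-P[1]]
    X=np.linalg.svd(A)[2][3]; return X[:3]/X[3]
E
python3 - <<'E'
from h import *
np.set_printoptions(precision=4,suppress=True)
d=pickle.load(open("cams.pkl","rb"));t,s=d["top"],d["scene"]
def mom(c,m,z):
    return ray(c,(m["m10"]/m["m00"],m["m01"]/m["m00"]),z)
c0=None
for c,(tip,cen) in ((t,((353,226.8),(347.8,221))),(s,((221.8,258),(231,258.3)))):
    a,b=ray(c,tip,.078),ray(c,cen,.078); v=a-b; print("strip",b,np.linalg.norm(v[:2]),np.degrees(np.arctan2(v[1],v[0])))
T=lambda x,y,ox=300,oy=155:(ox+x/4,oy+y/4)
print("roof top-view corners",*[ray(t,T(*p),.085) for p in ((157,47),(270,48),(269,151),(150,149))])
S=lambda x,y,ox=205,oy=235:(ox+x/4,oy+(y-300)/4)
print("roof scene hoodL,hoodR/front..",*[ray(s,S(*p),.085) for p in ((140,517),(232,428),(308,497),(225,590))])
te,se=(222,215.5),(316.5,169.5); tb,sb=(225,197),(328,189)
e,b=tri((t,s),(te,se)),tri((t,s),(tb,sb)); print("paddle end",e,ray(t,te,.124),ray(s,se,.124)); print("base",b)
print("yaw of handle",np.degrees(np.arctan2(*(e-b)[[1,0]])))
for n,p in (("g1",(322,245)),("g2",(351,252)),("p1",(383,226)),("p2",(384,252)),("bowl",(291.5,173)),("pump",(444,215))): print(n,ray(t,p,.078))
ft=[ray(t,(190+x/4,155+y/4),.008) for x,y in ((101,76),(207,84),(200,222),(91,217))]; print("foot",*ft)
E
```

```text
strip [ 0.5414 -0.1965  0.078 ] 0.024759040288484302 -138.05637715785562
strip [ 0.5456 -0.2021  0.078 ] 0.0269686440108662 -142.92739899355894
roof top-view corners [ 0.7145 -0.1688  0.085 ] [ 0.7141 -0.2591  0.085 ] [ 0.6315 -0.2579  0.085 ] [ 0.6327 -0.1631  0.085 ]
roof scene hoodL,hoodR/front.. [ 0.634 -0.259  0.085] [ 0.6389 -0.1671  0.085 ] [ 0.7147 -0.1742  0.085 ] [ 0.7138 -0.2618  0.085 ]
paddle end [0.556  0.2008 0.121 ] [0.5551 0.1998 0.124 ] [0.558  0.1991 0.124 ]
base [0.6154 0.1963 0.0699]
yaw of handle 175.66855101314508
g1 [ 0.4646 -0.1143  0.078 ]
g2 [ 0.4428 -0.2066  0.078 ]
p1 [ 0.526  -0.3088  0.078 ]
p2 [ 0.4433 -0.3116  0.078 ]
bowl [ 0.6946 -0.0163  0.078 ]
pump [ 0.5619 -0.5044  0.078 ]
foot [0.6987 0.2384 0.008 ] [0.6923 0.1494 0.008 ] [0.5768 0.1541 0.008 ] [0.5806 0.2452 0.008 ]
```

```bash
cat >> h.py <<'E'
def go(st,p):
    R=Ro.from_rotvec(st["orientation"]).as_matrix(); return R.T@(np.array(p)-st["tool_pos"])*100, np.degrees(np.arctan2(R[1,0],R[0,0])), R[:,2]
E
python3 - <<'E'
from h import *
from plant import robot
print(go(robot.read_state(),[.5425,-.1985,.18]))
E
```

```text
(array([ 46.61767146, -25.83852769,   6.31998853]), np.float64(16.086255259137687), array([-3.36494301e-04,  1.59518852e-03, -9.99998671e-01]))
```

Call:
{"op": "apply_moves", "data": {"delta_pos": [[5,-2.8,0],[5,-2.8,0],[5,-2.8,0],[5,-2.8,0],[5,-2.8,0],[5,-2.8,0],[5,-2.8,0],[5,-2.8,0]], "twist": [0,0,0,0,0,0,0,0], "gripper": 7}}

```text
t: 1.1
tool_pos: [0.4895, -0.2488, 0.2433]
orientation: [-3.11, -0.44, 0.001]
force: [0.4, -0.9, 0.0]
opening: 0.0699
gripper_force: 0.0
```

Call:
{"op": "apply_moves", "data": {"delta_pos": [[4,-2,2],[2.6,-1.4,2],[0,0,2],[0,0,0],[0,0,0]], "twist": [0,0,0,0,0]}}

```text
t: 1.72
tool_pos: [0.5421, -0.2005, 0.1842]
orientation: [3.111, 0.438, 0.0]
force: [-0.8, 0.1, 0.8]
opening: 0.0701
gripper_force: 0.0
```

Run:
```python
from h import *
from plant import robot
s=robot.read_state(); print(s["tool_pos"],go(s,[.5425,-.1985,.063]))
c=robot.read_camera("wrist"); pickle.dump(c,open("w1.pkl","wb")); cv2.imwrite("pics/w1.png",c["frame"][:,:,::-1])
print(c["R"],c["t"]); print(proj(c,[[.5425,-.1985,.078],[.6425,-.2115,.045],[.632,-.2115,.085]]))
```

```text
[ 0.54209967 -0.20052659  0.18421086] (array([ 0.09264463, -0.18950939, 12.12101057]), np.float64(16.01264700951697), array([ 2.68864193e-04, -4.16921444e-04, -9.99999877e-01]))
[[ 2.75545420e-01 -9.61288030e-01 -2.12326846e-04]
 [-9.20762802e-01 -2.63992636e-01  2.87234661e-01]
 [-2.76171294e-01 -7.89506928e-02 -9.57860222e-01]] [-0.34198489  0.42990845  0.46912965]
[[276.15266383 215.51873012]
 [323.40043279  99.75769166]
 [326.44069204 111.61361934]]
```

View pics/w1.png

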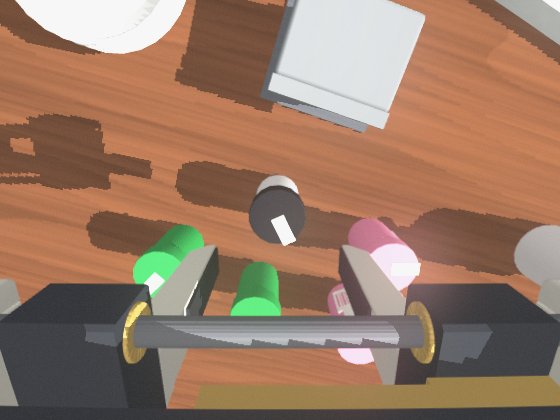

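The wrist view shows the cap centre at (277,215), the strip's outer end at (290,243), and the hood's front edge from (267,94) to (385,127).

Run:
```python
from h import *
np.set_printoptions(precision=4,suppress=True)
c=pickle.load(open("w1.pkl","rb"))
f=c["frame"]; 
dark=cv2.inRange(f,(0,0,0),(75,75,75)); 
a,b=ray(c,(290,243.5),.078),ray(c,(277,215.5),.078);v=a-b;print(b,np.linalg.norm(v),np.degrees(np.arctan2(v[1],v[0])))
L,R=ray(c,(267,94),.085),ray(c,(385,127),.085);print("hood",L,R,(L+R)/2,np.degrees(np.arctan2(*(L-R)[[1,0]]))-90)
B=ray(c,(424,16),.085);print(B)
# strip blob
w=cv2.inRange(f[190:250,245:310],(190,190,190),(255,255,255)); n,l,st,ce=cv2.connectedComponentsWithStats(w); print(st,ce)
for i in range(1,n):
    if 100<st[i,4]<600:
        r=cv2.minAreaRect(np.argwhere(l==i)[:,::-1].astype(np.float32)); p=cv2.boxPoints(r)+[245,190]; q=np.array([ray(c,x,.078) for x in p]); print(p,q)
```

```text
[ 0.5427 -0.1992  0.078 ] 0.027423473554598805 -140.211066975671
hood [ 0.6317 -0.1663  0.085 ] [ 0.6337 -0.257   0.085 ] [ 0.6327 -0.2116  0.085 ] 1.276511772244504
[ 0.7104 -0.2559  0.085 ]
[[   0    0   65   60 3490]
 [  48    0    5    3   10]
 [  26   25   25   31  400]] [[31.2639 28.3903]
 [50.6     0.7   ]
 [37.9575 39.9025]]
[[270.4 219.8]
 [282.4 213.8]
 [295.4 239.8]
 [283.4 245.8]] [[ 0.5376 -0.1949  0.078 ]
 [ 0.5454 -0.2031  0.078 ]
 [ 0.5262 -0.2202  0.078 ]
 [ 0.518  -0.2119  0.078 ]]
```

Call:
{"op": "apply_moves", "data": {"delta_pos": [[0,-0.1,3],[0.1,0,3],[0,0,2.6],[0,0,1.6],[0,0,1],[0,0,0],[0,0,0]], "twist": [0,0,0,0,0,0,0]}}

```text
t: 2.65
tool_pos: [0.5439, -0.1986, 0.0728]
orientation: [3.11, 0.439, 0.002]
force: [-0.1, -0.4, 0.7]
opening: 0.0701
gripper_force: 0.0
```

Call:
{"op": "apply_moves", "data": {"delta_pos": [[0,0,0],[0,0,0],[0,0,0],[0,0,0],[0,0,0],[0,0,0]], "twist": [0,0,0,0,0,0], "gripper": 4.2, "squeeze": 15}}

```text
t: 3.4
tool_pos: [0.5435, -0.1983, 0.0719]
orientation: [3.11, 0.44, 0.001]
force: [-0.1, 1.2, 3.5]
opening: 0.0477
gripper_force: 15.0
```

Call:
{"op": "apply_moves", "data": {"delta_pos": [[0,0,0],[0,0,0],[0,0,0],[0,0,0],[0,0,0],[0,0,0],[0,0,0],[0,0,0]], "twist": [-0.15,-0.15,-0.15,-0.15,-0.15,-0.15,-0.15,-0.15]}}

```text
t: 4.4
tool_pos: [0.5433, -0.198, 0.0719]
orientation: [-2.314, -2.125, -0.0]
force: [-0.4, 1.6, 5.0]
opening: 0.0477
gripper_force: 15.0
```

Call:
{"op": "apply_moves", "data": {"delta_pos": [[0,0,0],[0,0,0],[0,0,0],[0,0,0],[0,0,0],[0,0,0],[0,0,0],[0,0,0]], "twist": [-0.15,-0.15,-0.15,-0.15,-0.15,-0.15,-0.15,-0.05]}}

```text
t: 5.4
tool_pos: [0.5431, -0.1985, 0.0719]
orientation: [-0.865, -3.02, 0.001]
force: [-2.2, 0.3, 4.7]
opening: 0.0476
gripper_force: 15.0
```

Run:
```python
from h import *
from plant import robot
s=robot.read_state(); print(s["tool_pos"],go(s,[.5425,-.1985,.063])[1],s["q"])
c=robot.read_camera("scene"); t=robot.read_camera("top")
cv2.imwrite("pics/s2.png",np.hstack([cv2.resize(x["frame"][y0:y0+60,x0:x0+60,::-1],None,fx=6,fy=6,interpolation=cv2.INTER_CUBIC) for x,x0,y0 in ((c,200,230),(t,318,190))]))
```

```text
[ 0.54309688 -0.1984718   0.07191434] 148.04650925651623 [-4.38730027e-01  2.19779085e-01  1.71374055e+00 -5.24117163e-04
  1.20817065e+00 -1.45164680e+00]
```

Call:
{"op": "apply_moves", "data": {"delta_pos": [[0,0,0],[0,0,0],[0,0,0],[0,0,0],[0,0,-3],[0,0,-4],[0,0,-5],[0,0,0]], "twist": [0,0,0,0,0,0,0,0], "gripper": 7}}

```text
t: 6.5
tool_pos: [0.546, -0.1995, 0.1973]
orientation: [0.867, 3.01, -0.002]
force: [0.4, 0.4, -1.2]
opening: 0.0701
gripper_force: 0.0
```

Run:
```python
from h import *
from plant import robot
np.set_printoptions(precision=4,suppress=True)
c=robot.read_camera("wrist"); pickle.dump(c,open("w2.pkl","wb")); t=robot.read_camera("scene")
u=proj(c,[.5427,-.1992,.078])[0]; print(u)
cv2.imwrite("pics/w2.png",np.hstack([c["frame"][:,:,::-1][:, :],cv2.resize(t["frame"][230:300,205:245,::-1],(240,420),interpolation=cv2.INTER_CUBIC)]))
```

```text
[275.7296 206.6   ]
```

View pics/w2.png

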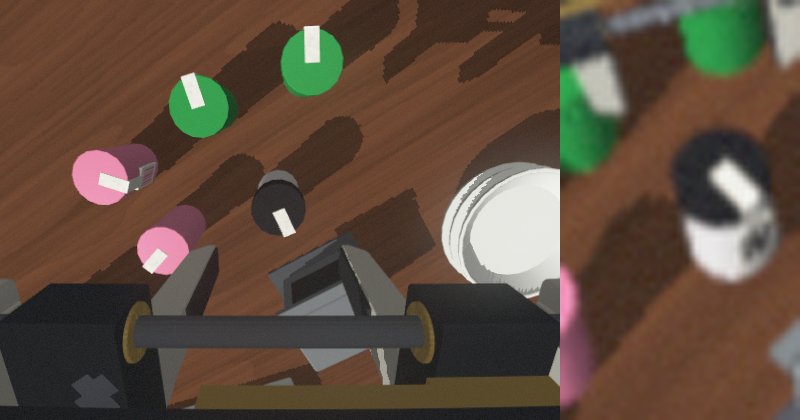

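Run:
```python
from h import *
from plant import robot
np.set_printoptions(precision=4,suppress=True)
c=pickle.load(open("w2.pkl","rb")); f=c["frame"]
w=cv2.inRange(f[195:245,255:310],(170,170,170),(255,255,255)); n,l,st,ce=cv2.connectedComponentsWithStats(w)
for i in range(1,n):
    if 100<st[i,4]<900:
        p=cv2.boxPoints(cv2.minAreaRect(np.argwhere(l==i)[:,::-1].astype(np.float32)))+[255,195]; q=np.array([ray(c,x,.078) for x in p]); print(p,q)
        e=[q[1]-q[0],q[2]-q[1]]; v=max(e,key=np.linalg.norm); print(np.degrees(np.arctan2(v[1],v[0])))
b=ray(c,(278.3,207.5),.078); print("cap",b)
s=robot.read_state(); print(go(s,[.56,.1985,.22]))
```

```text
[[272.7956 212.562 ]
 [283.5803 207.5292]
 [295.     232.    ]
 [284.2153 237.0328]] [[ 0.5459 -0.2043  0.078 ]
 [ 0.547  -0.1939  0.078 ]
 [ 0.5718 -0.1973  0.078 ]
 [ 0.5707 -0.2079  0.078 ]]
-7.853388696590194
cap [ 0.5446 -0.1977  0.078 ]
(array([19.7109, 34.4821, -2.8122]), np.float64(147.86525587934378), array([ 0.0012, -0.0005, -1.    ]))
```

The label now points at -8°, matching the bearing to the window, and the jar is upright and released. Next is the paddle.

Call:
{"op": "apply_moves", "data": {"delta_pos": [[2.46,4.31,-0.6],[2.46,4.31,-0.6],[2.46,4.31,-0.6],[2.46,4.31,-0.6],[2.46,4.31,-0.4],[2.46,4.31,0],[2.46,4.31,0],[2.46,4.31,0]], "twist": [0,0,0,0,0,0,0,0], "gripper": 4}}

```text
t: 7.6
tool_pos: [0.5588, 0.1998, 0.2172]
orientation: [-0.869, -3.016, 0.003]
force: [1.4, -0.2, 0.3]
opening: 0.0398
gripper_force: 0.0
```

Call:
{"op": "apply_moves", "data": {"delta_pos": [[0,0,0],[0,0,0],[0,0,0],[0,0,0],[0,0,0],[0,0,0]], "twist": [-0.15,-0.15,-0.15,-0.05,0,0]}}

```text
t: 8.35
tool_pos: [0.5594, 0.1983, 0.2184]
orientation: [-0.097, -3.138, 0.001]
force: [0.5, -0.5, -0.4]
opening: 0.0398
gripper_force: 0.0
```

Run:
```python
from h import *
from plant import robot
np.set_printoptions(precision=4,suppress=True)
c=robot.read_camera("wrist"); pickle.dump(c,open("w3.pkl","wb"))
cv2.imwrite("pics/w3.png",c["frame"][:,:,::-1]); s=robot.read_state()
print(s["tool_pos"],go(s,[.588,.1975,.2])[:2]); print(proj(c,[[.5565,.2,.124],[.583,.198,.097],[.615,.196,.066]]))
```

```text
[0.5596 0.1983 0.2187] (array([-2.8456,  0.0945,  1.866 ]), np.float64(176.4541364013573))
[[279.8673 216.6487]
 [279.2841 235.5234]
 [279.1494 253.71  ]]
```

View pics/w3.png

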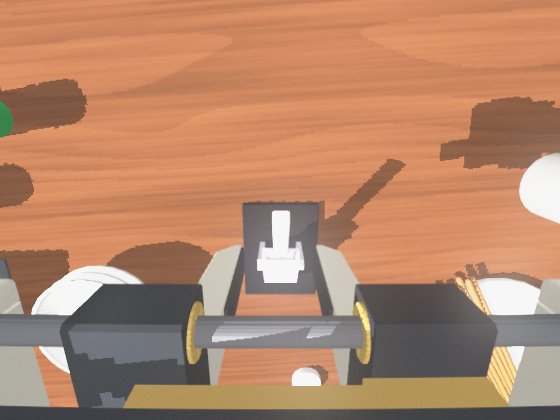

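The wrist view shows the paddle handle end at (281,212) and the mouth at (280,252), about 1 px off the prediction, so the estimate holds.

Call:
{"op": "apply_moves", "data": {"delta_pos": [[-1.45,0.05,0],[-1.4,0,2],[0,0,3],[0,0,3],[0,0,2.5],[0,0,1.55],[0,0,0],[0,0,0]], "twist": [0,0,0,0,0,0,0,0]}}

```text
t: 9.4
tool_pos: [0.5892, 0.1974, 0.1004]
orientation: [0.096, 3.139, 0.001]
force: [0.3, 0.2, 0.1]
opening: 0.0401
gripper_force: 0.0
```

Call:
{"op": "apply_moves", "data": {"delta_pos": [[0,0,0],[0,0,0],[0,0,0],[0,0,0],[0,0,0],[0,0,0]], "twist": [0,0,0,0,0,0], "gripper": 0.8, "squeeze": 25}}

```text
t: 10.15
tool_pos: [0.5887, 0.1972, 0.0995]
orientation: [0.096, 3.14, 0.0]
force: [-0.4, 0.5, 2.5]
opening: 0.014
gripper_force: 25.0
```

Call:
{"op": "apply_moves", "data": {"delta_pos": [[0.4,0,-0.4],[0.9,0,-0.9],[0.9,0,-0.9],[1.2,0,-1.2],[1.2,0,-1.2],[1.2,0,-1.2],[1.2,0,-1.2],[0,0,0]], "twist": [0,0,0,0,0,0,0,0]}}

```text
t: 11.15
tool_pos: [0.5178, 0.2018, 0.1703]
orientation: [0.094, 3.139, 0.001]
force: [0.4, 0.4, -0.8]
opening: 0.0138
gripper_force: 25.0
```

Run:
```python
from h import *
from plant import robot
np.set_printoptions(precision=4,suppress=True)
s=robot.read_state(); print(s["tool_pos"],s["force"],s["opening"])
I=[]
for n,(x,y) in (("scene",(295,125)),("top",(185,150))):
    c=robot.read_camera(n); I.append(cv2.resize(c["frame"][y:y+80,x:x+80,::-1],None,fx=5,fy=5,interpolation=cv2.INTER_CUBIC))
cv2.imwrite("pics/s4.png",np.hstack(I))
```

```text
[0.5178 0.2018 0.1703] [ 0.4188  0.414  -0.7839] 0.01378516141282884
```

View pics/s4.png

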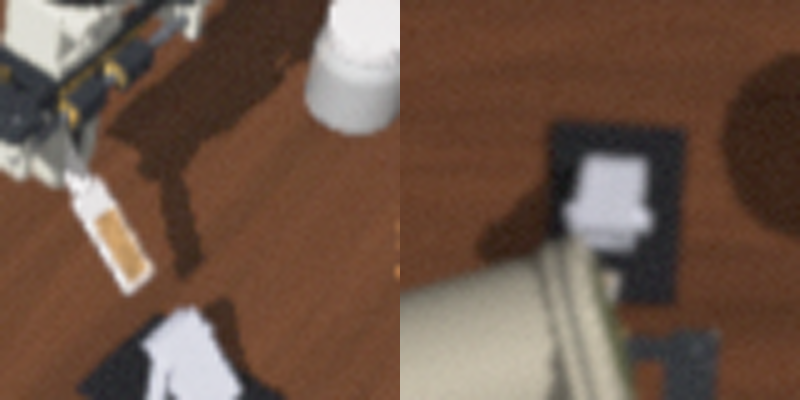

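The scene crop shows the paddle clear of the stand and still at 45°, pad up, tip at (140,283) in the crop. The tool can't tilt, so I'll pivot the paddle level in a light grip by lowering the blade onto the fixed lip of the sleeve.

Call:
{"op": "apply_moves", "data": {"delta_pos": [[-1.6,0,0],[-1.6,0,0],[-1.6,0,0],[0,0,1],[0,0,1],[0,0,0]], "twist": [0,0,0,0,0,0]}}

```text
t: 12.0
tool_pos: [0.5648, 0.1983, 0.1469]
orientation: [-0.095, -3.137, 0.002]
force: [-0.3, -0.1, -0.5]
opening: 0.014
gripper_force: 25.0
```

Call:
{"op": "apply_moves", "data": {"delta_pos": [[0,0,0],[0,0,0.4],[0,0,0.4],[0,0,0.4],[0,0,0.4],[0,0,0.4],[0,0,0.4],[0,0,0]], "twist": [0,0,0,0,0,0,0,0], "squeeze": 8}}

```text
t: 13.0
tool_pos: [0.5662, 0.1985, 0.1246]
orientation: [-0.095, -3.139, 0.0]
force: [0.1, 0.6, -0.2]
opening: 0.0139
gripper_force: 8.0
```

Run:
```python
from h import *
from plant import robot
np.set_printoptions(precision=4,suppress=True)
s=robot.read_state(); print(s["tool_pos"],s["force"],s["wrist_torque"],s["opening"])
I=[]
for n,(x,y) in (("scene",(295,145)),("wrist",(200,150))):
    c=robot.read_camera(n); pickle.dump(c,open(n+"5.pkl","wb")); w=160 if n=="wrist" else 80; I.append(cv2.resize(c["frame"][y:y+w,x:x+w,::-1],(400,400),interpolation=cv2.INTER_CUBIC))
cv2.imwrite("pics/s5.png",np.hstack(I))
```

```text
[0.5662 0.1985 0.1246] [ 0.0582  0.5883 -0.2491] [ 0.0338 -0.1165 -0.011 ] 0.013855473945969714
```

View pics/s5.png

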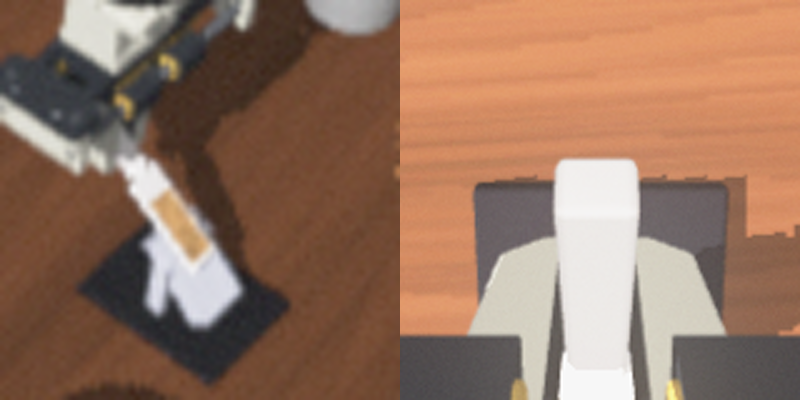

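The scene crop shows the blade leaning over the sleeve lip, tip centre near (202,261) in the crop, which is (335.4,197.2) in the scene. I'll work out the pitch from that.

```bash
cat >> h.py <<'E'
def pitch(c,uv,tcp,yaw=np.radians(-3.5)):
    s=cv2.undistortPoints(np.array([[uv]],float),K(c),D(c))[0,0]
    d=c["R"].T@np.array([s[0],s[1],1]); o=-c["R"].T@c["t"]
    n=np.array([-np.sin(yaw),np.cos(yaw),0]); G=np.array(tcp)-[0,0,.007]
    X=o+d*(n@(G-o))/(n@d); v=X-G; h=v@[np.cos(yaw),np.sin(yaw),0]
    return X,np.linalg.norm(v),np.degrees(np.arctan2(-v[2],h))
E
python3 - <<'E'
from h import *
c=pickle.load(open("scene5.pkl","rb"))
print(pitch(c,(323,181.6),[.5178,.2018,.1703])); print(pitch(c,(335.4,197.2),[.5662,.1985,.1246]))
E
```

```text
(array([0.58954618, 0.19741182, 0.08755998]), np.float64(0.1044189634740139), np.float64(46.497748695829515))
(array([0.64713106, 0.19355004, 0.05370833]), np.float64(0.1032302429245753), np.float64(38.237596018076445))
```

Call:
{"op": "apply_moves", "data": {"delta_pos": [[0,0,0.4],[0,0,0.4],[0,0,0.4],[0,0,0.4],[0,0,0.4],[0,0,0.4],[0,0,0.4],[0,0,0.4]], "twist": [0,0,0,0,0,0,0,0]}}

```text
t: 14.1
tool_pos: [0.5664, 0.1985, 0.0929]
orientation: [-0.095, -3.14, 0.0]
force: [-0.6, 0.3, 1.5]
opening: 0.0137
gripper_force: 8.0
```

Call:
{"op": "apply_moves", "data": {"delta_pos": [[0,0,0.4],[0,0,0.4],[0,0,0.25],[0,0,0],[0,0,0]], "twist": [0,0,0,0,0]}}

```text
t: 14.72
tool_pos: [0.5664, 0.1985, 0.0826]
orientation: [-0.096, -3.14, 0.0]
force: [0.2, 0.3, -0.1]
opening: 0.0138
gripper_force: 8.0
```

Call:
{"op": "apply_moves", "data": {"delta_pos": [[0,0,0],[0,0,0],[0,0,-0.5],[0,0,-1],[0,0,-3],[0,0,-4],[0,0,0],[0,0,0]], "twist": [0,0,0,0,0,0,0,0], "squeeze": 35}}

```text
t: 15.72
tool_pos: [0.5665, 0.1986, 0.1679]
orientation: [0.095, 3.14, 0.0]
force: [0.3, 0.2, -0.4]
opening: 0.014
gripper_force: 35.0
```

Run:
```python
from h import *
from plant import robot
np.set_printoptions(precision=4,suppress=True)
s=robot.read_state(); print(s["tool_pos"],s["force"],s["opening"])
c=robot.read_camera("scene"); pickle.dump(c,open("scene6.pkl","wb")); w=robot.read_camera("wrist")
x,y=[int(v)-40 for v in proj(c,s["tool_pos"]+[.05,0,0])[0]]; print(x,y)
cv2.imwrite("pics/s6.png",np.hstack([cv2.resize(c["frame"][y:y+80,x:x+80,::-1],(400,400),interpolation=cv2.INTER_CUBIC),cv2.resize(w["frame"][150:310,200:360,::-1],(400,400))]))
```

```text
[0.5665 0.1986 0.1679] [ 0.2688  0.2201 -0.3638] 0.013974657358184494
292 129
```

View pics/s6.png

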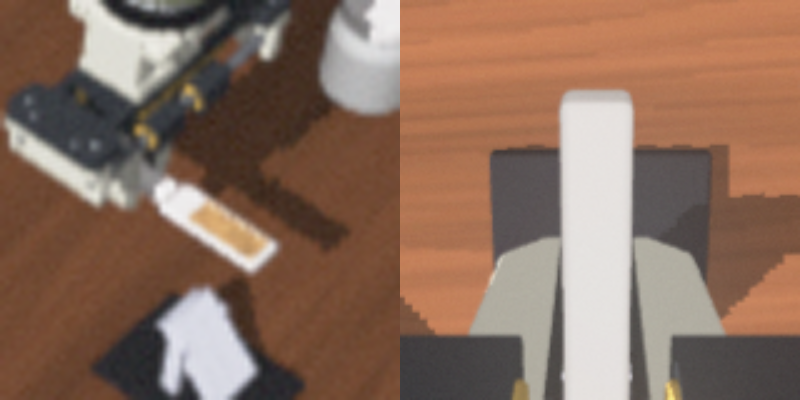

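The scene crop shows the paddle nearly level with its pad up, tip centre at (264,258) in the crop, which is (344.8,180.6).

Run:
```python
from h import *
c=pickle.load(open("scene6.pkl","rb"))
for u in ((344.8,180.6),(345,180.2),(344.4,181.2)): print(pitch(c,u,[.5665,.1986,.1679]))
```

```text
(array([0.66800293, 0.19239182, 0.15768708]), np.float64(0.10174334535351365), np.float64(1.8096280475159146))
(array([0.66838035, 0.19236873, 0.15993638]), np.float64(0.10207527771633584), np.float64(0.540893887779052))
(array([0.66709497, 0.19244735, 0.15401807]), np.float64(0.10101764419636738), np.float64(3.9063592109092955))
```

Call:
{"op": "apply_moves", "data": {"delta_pos": [[0,0,-2],[0,0,-3],[0,0,-3],[0,0,-3],[0,0,-2],[0,0,-1],[0,0,0],[0,0,0]], "twist": [0,0,0,0,0,0,0,0]}}

```text
t: 16.82
tool_pos: [0.566, 0.1984, 0.3061]
orientation: [-0.095, -3.138, 0.001]
force: [0.4, -0.1, -0.2]
opening: 0.0137
gripper_force: 35.0
```

Call:
{"op": "apply_moves", "data": {"delta_pos": [[0,0,0],[0,0,0],[0,0,0],[0,0,0],[0,0,0],[0,0,0],[0,0,0],[0,0,0]], "twist": [0,0,0,0,0,0,0,0]}}

```text
t: 17.82
tool_pos: [0.5665, 0.1985, 0.3077]
orientation: [0.096, 3.14, 0.0]
force: [0.4, -0.3, 0.7]
opening: 0.0137
gripper_force: 35.0
```

Run:
```python
from h import *
from plant import robot
s=robot.read_state(); print(s["tool_pos"],s["dq"],s["opening"])
c=robot.read_camera("scene"); pickle.dump(c,open("scene7.pkl","wb"))
x,y=[int(v)-40 for v in proj(c,s["tool_pos"]+[.05,0,0])[0]]; print(x,y)
cv2.imwrite("pics/s7.png",np.hstack([cv2.resize(c["frame"][y:y+80,x:x+80,::-1],(400,400),interpolation=cv2.INTER_CUBIC),cv2.resize(c["frame"][230:310,190:270,::-1],(400,400),interpolation=cv2.INTER_CUBIC)]))
```

```text
[0.56649289 0.19851742 0.307651  ] [ 0.00091376 -0.00023954  0.00024696 -0.00156614  0.00152209  0.00077677] 0.013652410881286636
298 96
```

View pics/s7.png

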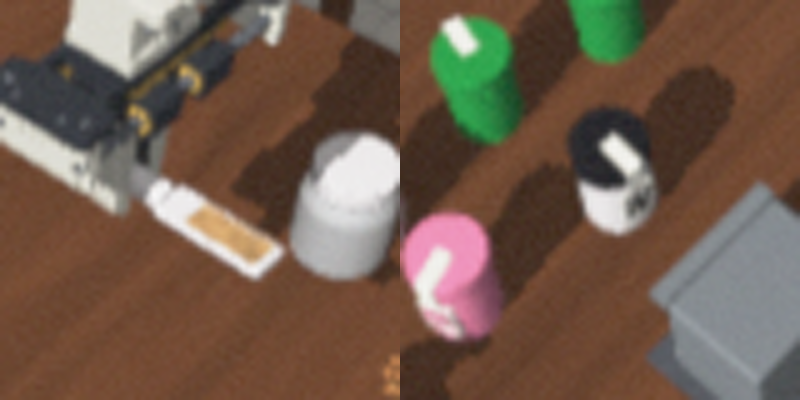

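The last picture shows the paddle held level, pad up, tip centre at about (268,262) in the crop. The jar stands upright with its label towards the scanner. I'll check the pitch and hand in.

Run:
```python
from h import *
from plant import robot
c=pickle.load(open("scene7.pkl","rb"))
p=pitch(c,(351.6,148.4),[.5665,.1985,.3077]); print(p)
if abs(p[2])<5: print(robot.close_job())
```

```text
(array([0.66713322, 0.19234501, 0.29822163]), np.float64(0.10085172691781404), np.float64(1.4081509220108819))
the job is handed in; nothing more can be done
None
```

The job is handed in at about 18 s: the jar's label points at the scanner window to within about 1° and the jar is released upright, and the paddle is held level (about 1.4° off), pad up, about 30 cm above the table.

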